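Stow the trainer box under the instrument shelf

ROBOT

A 7-joint arm with a two-finger parallel gripper is mounted at the origin on the work surface. World frame = base frame: x ahead of the robot, y to its left, z up, the work surface at z = 0. Lengths are in m, angles in rad, forces in N, time in s.
With the tool pointing down it reaches from about 0.4 to 0.9 m from the base axis. Payload 5.6 kg.
Tool frame: the origin (TCP) lies midway between the tips of the shut fingers; the grasp point (between the pads) lies 19 mm behind it; y points along the fingers, z is the direction in which the jaws open and shut, and the axes are right-handed (so a half turn about y gives the same grasp; the last joint's range is limited). The gripper opens to 92 mm and grips with 3 to 60 N. Pads are 20 mm wide; open, the fingers measure 128 mm over their backs; the gripper's body (75 mm by 189 mm) begins 69 mm behind the grasp point.
Start: joints at [1.189, 0.468, -0.012, 1.603, 0.006, 1.071, -0.056], TCP at [0.216, -0.613, 0.215] pointing down, gripper open.
Joint ranges: [-2.53, 2.53], [-0.31, 2.02], [-1.57, 1.55], [0.28, 2.44], [-1.29, 4.43], [0.15, 1.84], [-2.92, 2.92]. Speed limits (rad/s): [2.57, 2.57, 3.14, 3.14, 3.14, 3.14, 3.14].

INTERFACE

Orientations are given as a 3x3 rotation matrix whose columns are the frame's x, y, z axes.
In Python, from station import env, effector, solver, viewer, workorder, search_frame, tip_of gives the robot as it stands. Calls block until the motion is done:
- env.reach(position, orientation): joint-space move of the TCP to a pose.
- env.movel(position, frame=None, rate=0.15): straight line of the TCP; frame=None keeps the orientation; rate is the mean speed in m/s.
- env.goto_joints(angles): joint-space move.
- effector.release() and effector.grasp(squeeze=None): open the fingers fully, or close them until they stop; squeeze is the grip in N (None keeps the last).
- env.pause(seconds).
- solver.inverse_kinematics(position, orientation): joint angles nearest the present ones, or None.
- env.sense(): the state.
- viewer.read_camera(name): name is "side" or "top"; returns (picture, depth): 480x640x3 uint8, red, green, blue; 480x640 float32, m along the optical axis (not along the pixel's ray), 0 where there is no reading.
- viewer.camera_info(name): a dict with "intrinsics" (3x3 intrinsics, pixels), "eye" and "rotation" of the camera in the world. Camera axes: x right, y up, looking along -z (the intrinsics and any distortion apply to the point x, -y, -z); pixel columns grow to the right and rows downward; lengths in m; the calibration is good to about 2 mm. A picture is of the moment at which its call begins. camera_info takes no time and is no camera call.
A pose or a line that the arm cannot do raises env.PlanningError and nothing moves.
- workorder.finish_job(): hands the job in, once; it reports no verdict.
Trained networks look in the newest picture that a camera, given by its name, has taken for a name from the list of things; names that differ only in an ending like _2 or _b are one class to them, and where a whole thing is asked for, a point or a joint stands for the part that bears it (a point fixed in the world has none). Each returns a list of dicts, best first, with "score" (0 to 1); they miss things now and then, are a little off and sometimes report something else, mostly with a low value. They report only what shows in the picture. A call takes as long as a camera call. They do not tell look-alikes from the thing itself.
- search_frame(camera, name): "at" ([x, y, z] in m, in world coordinates, good to about 4 mm: the middle of the surface that is visible of it).
- tip_of(camera, name): "at" ([x, y, z] in m, in world coordinates, good to about 4 mm: a listed point, or the origin of a listed thing).
The state is a dict: "t": time; "joint_positions": joint angles; "joint_velocities": joint speeds; "tau": joint torques, N m; "ee_pos": TCP position; "tcp_rot": TCP orientation; "wrist_force": force on the tool from outside, world axes, zero at the start; "moment": the same for the moment, N m; "gripper_width": finger opening in m.
Only numpy, scipy, OpenCV 4.12 (cv2) and the standard library are available. Lean on these libraries where they do the work, as an engineer would, in place of code of your own. Each camera call takes 0.05 s, during which the arm holds its last target.

TASK

Take the low circuit trainer box by its post, line it up with the bay between the two guide strips under the instrument shelf, and push it in, post trailing outside, until its back edge is pressed firmly but gently home against the sprung stop hidden at the back. Do not let it touch the shelf itself, do not force it against the guides or ram the stop, then let go so that it stays lying flat and resting against the stop. Leave the meter, the mug and the screwdriver where they are.

Things in the scene. Friction and masses are not known exactly. Their poses are not given: they have to be found in the camera images.
- post (a point): Grip centre of the square upright aluminium post on the trainer box's front end: 24 x 24 mm, vertical sides, 18 to 60 mm above the bench; this point 41 mm above the bench. x points from the post towards the box's back end, z up. Beside the post the case top (18 mm high) is free over the whole width of the box; a breadboard 27 mm high begins 21 mm behind it.
- back_edge (a point): Middle of the back face of the trainer box's case, 178 mm from the post along x, 9 mm above the bench; same axes. This end goes in first.
- trainer: The trainer box, loose on the bench: black case 190 (x) x 130 (y) x 18 mm, white breadboards, tallest part (heat sink at the back) 50 mm; 0.4 to 0.85 kg. Origin: centre of its underside, 83 mm from the post along x; axes as post. It slides on the bench with friction coefficient 0.42 to 0.62 (1.7 to 5 N by its weight, more if the hand bears down), enough to hold it against the relaxed pad.
- bay_mouth (a point): Middle of the bay's opening, on the bench straight below the front edge of the shelf's deck; x points into the bay, y across it to the left as seen going in, z up. The shelf is fixed, at a different place and heading each time.
- riser: Instrument shelf, fixed: white deck 220 (x) x 430 (y) x 18 mm, underside 62 mm, top 80 mm above the bench (black front trim to 82 mm), on two grey side panels 384 mm apart; open in front and behind. A grey instrument, fixed, stands on the deck's right half from 85 mm behind its front edge, up to 140 mm above the bench. Origin and axes as the bay mouth.
- guides: Two fixed aluminium strips on the bench, 16 mm high, 10 mm thick, along the bay's x, inner faces 137 mm apart (68.5 mm either side of the centre line), from the bay mouth 200 mm inwards; in front of the mouth they flare outwards at 22 degrees for 33 mm. Origin and axes as riser.
- backstop: Stop on the bay's centre line; origin and axes as riser, NOT where the stop is. Its pad (60 mm wide, 7 to 27 mm high) has its face 42 to 112 mm behind the bay mouth, set afresh each time, unmeasured: to be felt. Sprung and damped (0.8 N per 10 mm/s): yields from 1.2 N, 0.8 N more per mm, hard end after 7 mm (6.8 N). The block behind it stays put.
- meter: Grey hand-held meter lying on the bench to the right, 75 x 150 x 30 mm, origin at the centre of its underside. Leave alone.
- mug: White mug standing on the shelf's deck, 76 mm across, 85 mm high, origin at the centre of its underside. Leave alone.
- driver: Screwdriver lying on the bench to the left, about 200 mm long. Leave alone.
Mind the look-alikes: they are no part of the job. Several things have the shape of the trainer; the one meant has the colours described above.

How it is judged:
By the outcome, as a careful person would: the job done as asked, in the order asked, and still so for the second after the job is handed in, with the robot touching nothing.
It also fails if it takes over 61 s, if anything falls off the work surface, if the arm or the gripper's body presses on something with over 40 N, if the wrist force passes 120 N, or if a joint passes its speed limit or range.

## Working session

There is one attempt and no reset: what is moved stays moved. The work goes in short steps, each a Python script; the robot and the scene stay as the last script left them, time stands still between calls to the robot, and variables do not carry over. Pictures are saved under pics/ and viewed, and the job is handed in when it is done.

```bash
ls; mkdir -p pics; python3 - <<'E'
from station import env, effector, solver, viewer, workorder, search_frame, tip_of
import cv2,numpy as np
s=env.sense(); print({k:np.round(v,3) for k,v in s.items()})
for c in ("side","top"):
    p,d=viewer.read_camera(c); cv2.imwrite(f"pics/{c}0.png",p[:,:,::-1]); np.save(f"pics/{c}0_d.npy",d)
    i=viewer.camera_info(c); print(c,i)
    for n in ("post","back_edge","trainer","bay_mouth","riser","guides","meter","mug","driver"):
        r=tip_of(c,n); print(n,[(np.round(q["at"],3).tolist(),round(q["score"],2)) for q in r][:4])
E
```

```text
pics
{'t': np.float64(0.0), 'joint_positions': array([ 1.189,  0.468, -0.012,  1.604,  0.006,  1.071, -0.056]), 'joint_velocities': array([-0.001, -0.001,  0.001, -0.001, -0.001, -0.002, -0.001]), 'tau': array([ 0.0000e+00, -5.2057e+01, -1.2000e-02, -2.4375e+01, -5.7000e-02,
        1.7000e-02,  0.0000e+00]), 'ee_pos': array([ 0.216, -0.612,  0.214]), 'tcp_rot': array([[-0.943, -0.001,  0.332],
       [-0.332,  0.002, -0.943],
       [ 0.   , -1.   , -0.002]]), 'wrist_force': array([-0.204,  0.173,  0.649]), 'moment': array([ 0.044, -0.004, -0.031]), 'gripper_width': np.float64(0.092)}
side {'intrinsics': array([[560.50179317,   0.        , 315.36336219],
       [  0.        , 560.50179317, 239.95014061],
       [  0.        ,   0.        ,   1.        ]]), 'eye': array([-0.24181861,  0.92224473,  0.78008763]), 'rotation': array([[-0.75612891,  0.34520532, -0.55596974],
       [-0.65422917, -0.37807732,  0.65501277],
       [ 0.01591435,  0.85900572,  0.51171859]])}
post [([0.319, 0.511, 0.037], 0.92), ([0.444, 0.022, 0.043], 0.78)]
back_edge [([0.175, 0.406, 0.011], 0.81), ([0.616, 
[... 371 characters left out ...]
      [  0.        , 598.19193792, 236.02902639],
       [  0.        ,   0.        ,   1.        ]]), 'eye': array([0.37559538, 0.03973438, 1.58072737]), 'rotation': array([[-0.00794516,  0.99624111, -0.08625842],
       [-0.99988063, -0.00905798, -0.01251724],
       [-0.01325152,  0.08614868,  0.99619416]])}
post [([0.32, 0.507, 0.041], 0.96), ([0.441, 0.019, 0.042], 0.57)]
back_edge [([0.178, 0.403, 0.01], 0.93), ([0.621, 0.044, 0.006], 0.56)]
trainer [([0.528, 0.031, -0.002], 0.55)]
bay_mouth []
riser [([0.716, -0.055, 0.002], 0.97)]
guides []
meter [([0.578, -0.359, -0.002], 0.84)]
mug [([0.769, 0.038, 0.078], 0.63), ([0.444, 0.017, 0.042], 0.54)]
driver [([0.545, 0.358, -0.001], 0.9)]
```

View pics/side0.png

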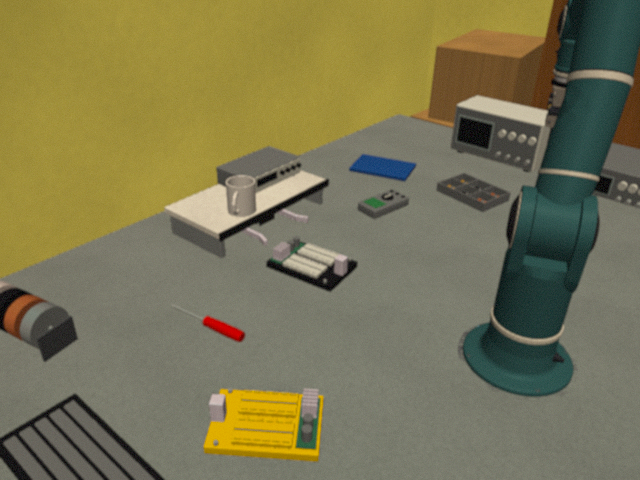

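View pics/top0.png

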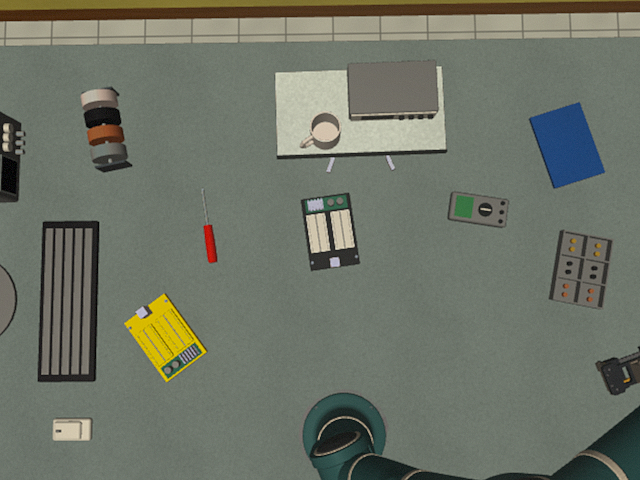

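```bash
python3 - <<'E'
import cv2,numpy as np
p=cv2.imread("pics/top0.png"); c=p[50:290,255:465]
cv2.imwrite("pics/crop_top.png",cv2.resize(c[::],None,fx=2.5,fy=2.5,interpolation=cv2.INTER_CUBIC))
p=cv2.imread("pics/side0.png"); c=p[140:300,150:370]
cv2.imwrite("pics/crop_side.png",cv2.resize(c,None,fx=3.6,fy=3.6,interpolation=cv2.INTER_CUBIC))
E
```

```text
(no output)
```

View pics/crop_top.png

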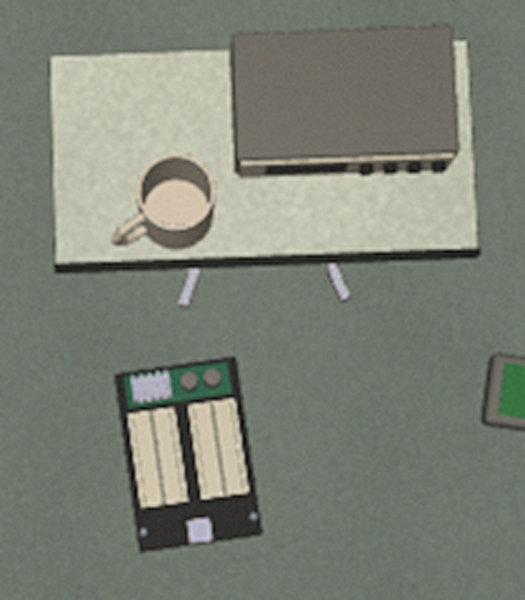

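View pics/crop_side.png

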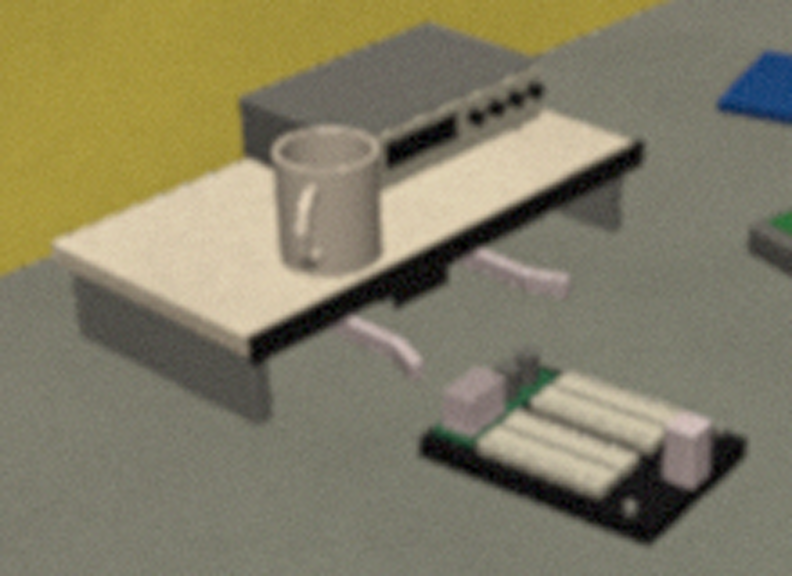

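```bash
cat > fit.py <<'E'
import cv2,numpy as np
from scipy.optimize import least_squares
from scipy.ndimage import map_coordinates
CAM={}
def cams():
    from station import viewer
    for c in("side","top"): CAM[c]=viewer.camera_info(c)
def proj(c,P):
    i=CAM[c];q=(np.atleast_2d(P)-i["eye"])@i["rotation"]; q=q*[1,-1,-1]
    u=q@i["intrinsics"].T; return u[:,:2]/u[:,2:]
def tf(p,L):
    c,s=np.cos(p[2]),np.sin(p[2]);L=np.atleast_2d(L)
    return np.c_[p[0]+c*L[:,0]-s*L[:,1],p[1]+s*L[:,0]+c*L[:,1],L[:,2]]
# edges: (cam, A, B, sign) local; 
BX=.095;BY=.065
BOX=[("top",(BX,-BY,.018),(BX,BY,.018)),("top",(-BX,-BY,0),(-BX,BY,0)),("top",(-BX,BY,.018),(BX,BY,.018)),("top",(-BX,-BY,.018),(BX,-BY,.018)),
("side",(-BX,BY,0),(BX,BY,0)),("side",(-BX,-BY,0),(-BX,BY,0)),("side",(-BX,-BY,.018),(BX,-BY,.018))]
RIS=[("top",(0,-.215,.062),(0,.215,.062)),("top",(.01,.215,.08),(.22,.215,.08)),("top",(.01,-.215,.08),(.22,-.215,.08)),("top",(.22,.06,.08),(.22,.215,.08)),
("side",(0,-.215,.062),(0,.215,.062)),("side",(.22,.0,.08),(.22,.215,.08))]
def meas(img,c,p,A,B,R,n=40):
    t=np.linspace(.06,.94,n)[:,None]; W=tf(p,np.array(A)*(1-t)+np.array(B)*t); uv=proj(c,W)
    d=uv[-1]-uv[0];d/=np.hypot(*d);nn=np.array([-d[1],d[0]])
    s=np.arange(-R,R+.01,.25)
    pts=uv[:,None]+s[None,:,None]*nn
    pr=np.stack([map_coordinates(img[:,:,k],[pts[...,1],pts[...,0]],order=1) for k in range(3)],-1)
    g=np.linalg.norm(np.gradient(pr,axis=1),axis=2)
    k=g.argmax(1); off=s[k].copy(); pk=g.max(1)
    kk=np.clip(k,1,len(s)-2); r=np.arange(n)
    a,b,cc=g[r,kk-1],g[r,kk],g[r,kk+1]; den=a-2*b+cc
    off+=np.where(np.abs(den)>1e-6,.25*.5*(a-cc)/den,0)*(k==kk)
    ok=(k>0)&(k<len(s)-1)&(pk>.35*np.median(pk))
    return W,uv,nn,off,ok
def fit(imgs,edges,p,sel=("top","side"),Rs=(8,6,4,3,3,2.5,2.5),verbose=True):
    p=np.array(p,float)
    E=[e for e in edges if e[0] in sel]
    for R in Rs:
        Ms=[]
        for c,A,B in E:
            W,uv,nn,off,ok=meas(imgs[c],c,p,A,B,R)
            if ok.any():
                m=np.median(off[ok]); ok&=np.abs(off-m)<max(1,R/3)
            t=np.linspace(.06,.94,40)[:,None];L=np.array(A)*(1-t)+np.array(B)*t
            Ms.append((c,L[ok],uv[ok]+off[ok,None]*nn,nn))
        def res(q): return np.concatenate([(proj(c,tf(q,L))-m)@nn for c,L,m,nn in Ms])
        r=least_squares(res,p,loss="soft_l1",f_scale=.5,x_scale=[.01,.01,.01]); p=r.x
    if verbose:
        for (c,L,m,nn),e in zip(Ms,E): print("  ",e[0],e[1],e[2],len(L),np.round(((proj(c,tf(p,L))-m)@nn).mean(),2))
    return p
def sm(p): return cv2.GaussianBlur(p,(0,0),.8).astype(float)
def draw(img,c,p,edges,col):
    for k,A,B in edges:
        if k==c:
            a,b=proj(c,tf(p,[A,B])); cv2.line(img,tuple(np.int32(a*16).tolist()),tuple(np.int32(b*16).tolist()),col,1,cv2.LINE_AA,4)
G=[]
for s in(1,-1):
  for c in("top","side"):
    G+=[(c,(0,s*.0685,.016),(-.033*np.cos(.384),s*(.0685+.033*np.sin(.384)),.016))]
def rel(pr,pb):
    c,s=np.cos(pr[2]),np.sin(pr[2]);d=pb[:2]-pr[:2];return np.array([c*d[0]+s*d[1],-s*d[0]+c*d[1],pb[2]-pr[2]])
E
python3 - <<'E'
from fit import *
cams(); imgs0={c:cv2.imread(f"pics/{c}0.png") for c in CAM}; imgs={c:sm(v) for c,v in imgs0.items()}
for sel in(("top",),("side",),("top","side")):
    b=fit(imgs,BOX,(.527,.031,np.arctan2(.024,.176)),sel); r=fit(imgs,RIS,(.70,-.05,.03),sel)
    print(sel,b,r,"rel",rel(r,b))
for c in CAM:
    im=imgs0[c].copy()
    k=3
    y0,x0=(50,255) if c=="top" else (140,150)
    M=im[y0:y0+(240 if c=="top" else 160),x0:x0+(210 if c=="top" else 220)]
    M=cv2.resize(M,None,fx=k,fy=k,interpolation=cv2.INTER_CUBIC)
    for p,e,col in((b,BOX,(0,0,255)),(r,RIS,(255,0,0)),(r,G,(0,255,0))):
        for cc,A,B in e:
            if cc==c:
                a=(proj(c,tf(p,[A,B]))-[x0,y0]+.5)*k-.5; cv2.line(M,tuple(np.int32(a[0])),tuple(np.int32(a[1])),col,1)
    cv2.imwrite(f"pics/fit_{c}.png",M[:600] if c=="side" else M[:600+120][-600:])
E
```

```text
top (0.095, -0.065, 0.018) (0.095, 0.065, 0.018) 26 0.16
   top (-0.095, -0.065, 0) (-0.095, 0.065, 0) 39 -0.13
   top (-0.095, 0.065, 0.018) (0.095, 0.065, 0.018) 15 -0.07
   top (-0.095, -0.065, 0.018) (0.095, -0.065, 0.018) 21 0.06
   top (0, -0.215, 0.062) (0, 0.215, 0.062) 30 -0.86
   top (0.01, 0.215, 0.08) (0.22, 0.215, 0.08) 40 0.05
   top (0.01, -0.215, 0.08) (0.22, -0.215, 0.08) 40 -0.04
   top (0.22, 0.06, 0.08) (0.22, 0.215, 0.08) 40 0.51
('top',) [0.52426045 0.02862738 0.13193236] [ 0.72110117 -0.05524457  0.04357364] rel [-0.19300043  0.09236668  0.08835872]
   side (-0.095, 0.065, 0) (0.095, 0.065, 0) 40 -0.06
   side (-0.095, -0.065, 0) (-0.095, 0.065, 0) 40 0.0
   side (-0.095, -0.065, 0.018) (0.095, -0.065, 0.018) 34 0.14
   side (0, -0.215, 0.062) (0, 0.215, 0.062) 0 nan
   side (0.22, 0.0, 0.08) (0.22, 0.215, 0.08) 0 nan
('side',) [0.52893529 0.02792081 0.13968952] [  1.11996373 -10.8589867   -0.07161974] rel [-1.36856434 10.81670473  0.21130926]
   top (0.095, -0.065, 0.018) (0.095, 0.065, 0.018) 26 0.58
   top (-0.095, -0.065, 0) (-0.095, 0.065, 0) 40 0.3
   top
[... 367 characters left out ...]
8) (0.22, 0.215, 0.08) 40 0.04
   top (0.01, -0.215, 0.08) (0.22, -0.215, 0.08) 40 -0.05
   top (0.22, 0.06, 0.08) (0.22, 0.215, 0.08) 40 0.47
   side (0, -0.215, 0.062) (0, 0.215, 0.062) 34 1.04
   side (0.22, 0.0, 0.08) (0.22, 0.215, 0.08) 39 -0.2
('top', 'side') [0.52542292 0.0281592  0.13517463] [ 0.72015254 -0.05452002  0.03783156] rel [-0.19146315  0.08998522  0.09734307]fit.py:30: RuntimeWarning: invalid value encountered in divide
  off+=np.where(np.abs(den)>1e-6,.25*.5*(a-cc)/den,0)*(k==kk)
fit.py:47: RuntimeWarning: Mean of empty slice.
  for (c,L,m,nn),e in zip(Ms,E): print("  ",e[0],e[1],e[2],len(L),np.round(((proj(c,tf(p,L))-m)@nn).mean(),2))
  ret = ret.dtype.type(ret / rcount)
```

View pics/fit_top.png

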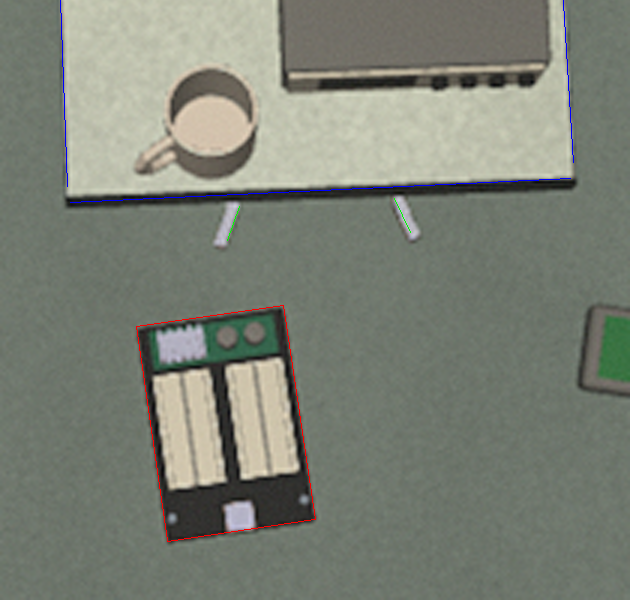

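View pics/fit_side.png

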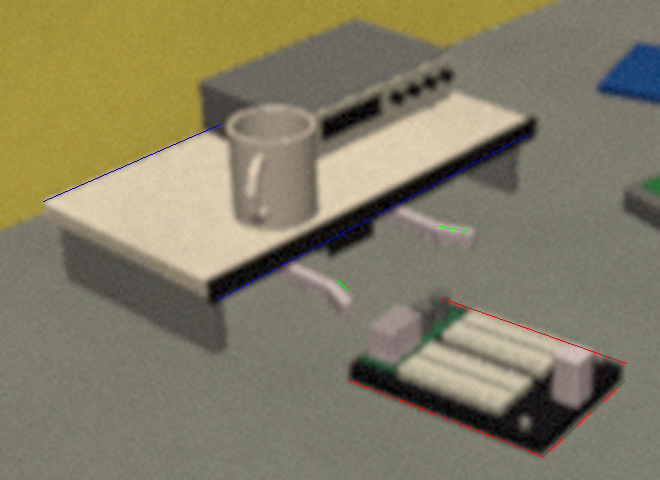

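```bash
python3 - <<'E'
s=open('fit.py').read()
s=s.replace("def meas(img,c,p,A,B,R,n=40):","def meas(img,c,p,A,B,R,n=40,sg=0,cen=(0,0,0)):")
s=s.replace("    g=np.linalg.norm(np.gradient(pr,axis=1),axis=2)\n","""    g=np.linalg.norm(np.gradient(pr,axis=1),axis=2)
    if sg:
        o=np.sign(np.dot(uv.mean(0)-proj(c,tf(p,[cen]))[0],nn)) # +1: nn points outward
        g=np.maximum(np.gradient(pr.mean(-1),axis=1)*o*sg,0)
""")
s=s.replace("def fit(imgs,edges,p,","def fit(imgs,edges,p,sgn=None,cen=(0,0,0),")
s=s.replace("        for c,A,B in E:\n            W,uv,nn,off,ok=meas(imgs[c],c,p,A,B,R)","        for c,A,B in E:\n            sg=sgn(c,A,B) if sgn else 0\n            W,uv,nn,off,ok=meas(imgs[c],c,p,A,B,R,sg=sg,cen=cen)")
s=s.replace("+np.where(np","+np.where(np")
s+='''
np.seterr(all="ignore")
def sbox(c,A,B): return 1
def sris(c,A,B):
    if A[0]==0 and B[0]==0: return 1
    return -1 if c=="top" else 0
CR=(.11,0,.07)
def both(imgs,b0,r0,sels=(("top",),("top","side")),verbose=True):
    for sel in sels:
        b=fit(imgs,BOX,b0,sbox,(0,0,.01),sel,verbose=verbose); r=fit(imgs,RIS,r0,sris,CR,sel,verbose=verbose)
        print(sel,np.round(b,4),np.round(r,4),"rel",np.round(rel(r,b),4))
    return b,r
def show(imgs0,c,b,r,fn,k=3,win=None):
    x0,y0,w,h=win
    M=cv2.resize(imgs0[c][y0:y0+h,x0:x0+w],None,fx=k,fy=k,interpolation=cv2.INTER_CUBIC)
    for p,e,col in((b,BOX,(0,0,255)),(r,RIS,(255,0,0)),(r,G,(0,255,0))):
        for cc,A,B in e:
            if cc==c:
                a=(proj(c,tf(p,[A,B]))-[x0,y0]+.5)*k-.5; cv2.line(M,tuple(np.int32(a[0])),tuple(np.int32(a[1])),col,1)
    cv2.imwrite(fn,M)
'''
open('fit.py','w').write(s)
E
python3 - <<'E'
from fit import *
cams(); imgs0={c:cv2.imread(f"pics/{c}0.png") for c in CAM}; imgs={c:sm(v) for c,v in imgs0.items()}
b,r=both(imgs,(.525,.0285,.133),(.718,-.055,.04))
bt=fit(imgs,BOX,b,sbox,(0,0,.01),("top",),verbose=False); rt=fit(imgs,RIS,r,sris,CR,("top",),verbose=False)
show(imgs0,"top",bt,rt,"pics/fit_top2.png",5,(270,140,160,60))
show(imgs0,"side",b,r,"pics/fit_side2.png",4,(170,170,190,140))
# guide flares in top image: bright blobs
p=imgs0["top"]; 
for x0 in (322,380):
    c=p[154:176,x0:x0+18].mean(-1); print(x0); print(np.round(c[4:20]).astype(int))
E
```

```text
top (0.095, -0.065, 0.018) (0.095, 0.065, 0.018) 40 -0.06
   top (-0.095, -0.065, 0) (-0.095, 0.065, 0) 32 0.08
   top (-0.095, 0.065, 0.018) (0.095, 0.065, 0.018) 40 -0.1
   top (-0.095, -0.065, 0.018) (0.095, -0.065, 0.018) 39 0.1
   top (0, -0.215, 0.062) (0, 0.215, 0.062) 39 0.5
   top (0.01, 0.215, 0.08) (0.22, 0.215, 0.08) 39 0.07
   top (0.01, -0.215, 0.08) (0.22, -0.215, 0.08) 40 -0.04
   top (0.22, 0.06, 0.08) (0.22, 0.215, 0.08) 40 -0.41
('top',) [0.5242 0.0286 0.132 ] [ 0.7149 -0.0523  0.017 ] rel [-0.1893  0.0842  0.115 ]
   top (0.095, -0.065, 0.018) (0.095, 0.065, 0.018) 40 0.32
   top (-0.095, -0.065, 0) (-0.095, 0.065, 0) 31 0.41
   top (-0.095, 0.065, 0.018) (0.095, 0.065, 0.018) 39 -0.01
   top (-0.095, -0.065, 0.018) (0.095, -0.065, 0.018) 40 0.18
   side (-0.095, 0.065, 0) (0.095, 0.065, 0) 40 -0.34
   side (-0.095, -0.065, 0) (-0.095, 0.065, 0) 40 -1.19
   side (-0.095, -0.065, 0.018) (0.095, -0.065, 0.018) 9 0.96
   top (0, -0.215, 0.062) (0, 0.215, 0.062) 40 0.69
   top (0.01, 0.215, 0.08) (0.22, 0.215, 0.08) 39 0.06
   top (0.01, -0.215, 0.08) (0.22, -0.215, 0
[... 1981 characters left out ...]
180 142 110 111 113 111]
 [114 111 116 111 111 113 114 115  93 135 183 185 189 164 120 109 110 111]
 [114 116 116 115 111 113 118 117 109  99 157 191 185 183 149 107 112 112]
 [116 116 113 111 118 115 114 116 113  95 133 179 186 197 167 113 112 111]
 [115 110 114 111 115 114 116 113 115 108 100 158 198 183 135 104 111 112]
 [115 113 116 115 112 112 112 114 114 113  94 135 159 132  94  96 109 109]
 [116 114 115 114 113 113 113 118 115 114 107 100  82  85 106 114 113 113]
 [119 115 114 116 115 113 112 118 113 111 113 107 109 113 111 113 112 109]
 [117 116 113 116 114 113 118 114 115 112 113 113 117 115 110 114 113 110]
 [116 115 111 116 116 113 116 116 115 114 112 113 110 117 115 117 114 107]]
```

```bash
ls pics
```

```text
crop_side.png
crop_top.png
fit_side.png
fit_side2.png
fit_top.png
fit_top2.png
side0.png
side0_d.npy
top0.png
top0_d.npy
```

View pics/fit_top2.png

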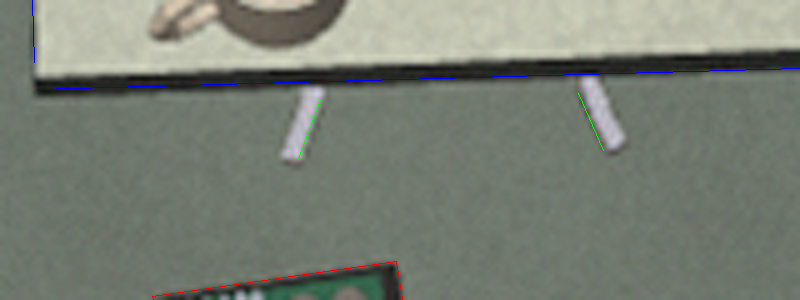

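View pics/fit_side2.png

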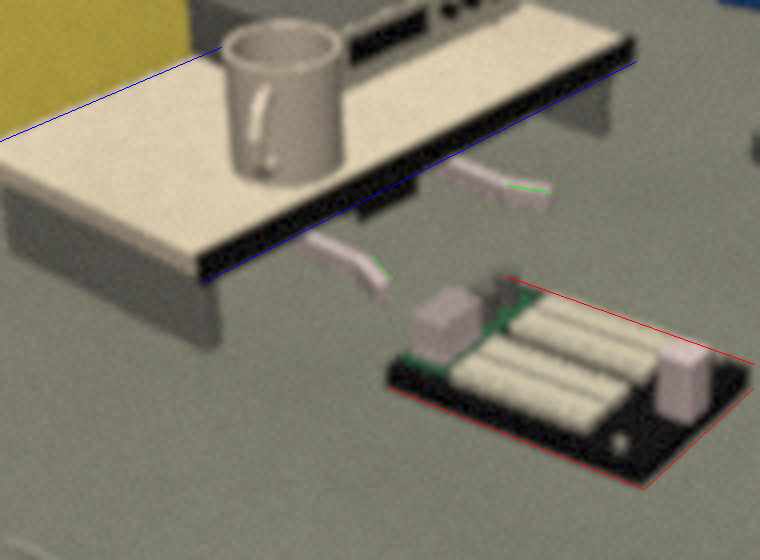

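```bash
python3 - <<'E'
from fit import *
cams(); imgs0={c:cv2.imread(f"pics/{c}0.png") for c in CAM}; imgs={c:sm(v) for c,v in imgs0.items()}
r=np.array([.7145,-.053,.025])
for R0 in(5,4,3,2.5):
  pass
for e in RIS:
    c,A,B=e
    W,uv,nn,off,ok=meas(imgs[c],c,r,A,B,4,n=20,sg=sris(*e),cen=CR)
    if c=="top": print(e,np.round(nn,2)); print(np.round(uv[[0,-1]],1).tolist()); print(np.round(np.where(ok,off,9),2))
E
```

```text
('top', (0, -0.215, 0.062), (0, 0.215, 0.062)) [-0.04 -1.  ]
[[434.3, 152.8], [287.4, 158.0]]
[-0.63 -0.37 -0.12  0.12 -0.62 -0.37 -0.12 -0.84 -0.37 -0.12  0.12 -0.62
 -0.37 -0.12 -0.88 -0.62 -0.38 -0.13 -0.62 -0.37]
('top', (0.01, 0.215, 0.08), (0.22, 0.215, 0.08)) [ 1.   -0.03]
[[276.6, 148.1], [274.7, 77.7]]
[ 0.88  0.12  0.13  0.12  0.37  0.37  0.57 -0.38 -0.38 -0.13 -0.13  0.13
  0.12  0.12  0.37  0.38 -0.37 -0.38 -0.38 -0.12]
('top', (0.01, -0.215, 0.08), (0.22, -0.215, 0.08)) [ 1.   -0.05]
[[445.3, 142.1], [441.6, 71.6]]
[ 0.14  0.34  0.61 -0.12  0.09  0.12  0.32  0.62 -0.13 -0.11  0.13  0.34
  0.63 -0.12 -0.13  0.13  0.36  0.6  -0.38 -0.12]
('top', (0.22, 0.06, 0.08), (0.22, 0.215, 0.08)) [-0.04 -1.  ]
[[330.9, 70.9], [278.1, 72.8]]
[1.38 0.63 0.62 0.62 0.88 0.87 1.13 1.12 1.13 1.37 1.37 0.62 0.62 0.62
 0.88 0.88 1.13 1.12 1.12 1.38]
```

```bash
python3 - <<'E'
s=open('fit.py').read()
s=s.replace("order=1","order=3")
s=s.replace("    g=np.linalg.norm(np.gradient(pr","    from scipy.ndimage import gaussian_filter1d\n    pr=gaussian_filter1d(pr,2.5,axis=1)\n    g=np.linalg.norm(np.gradient(pr")
s=s.replace('("top",(.22,.06,.08),(.22,.215,.08)),','').replace('("side",(.22,.0,.08),(.22,.215,.08))','')
s=s.replace("Rs=(8,6,4,3,3,2.5,2.5)","Rs=(5,4,4,3,3,3,3)")
# guide fit: inner & outer top edges of the flares
s+='''
a=np.deg2rad(22);GE=[]
for s_ in(1,-1):
    i0=np.array([-.004,s_*(.0685+.004*np.tan(a)),.016]);L=.028
    d=np.array([-np.cos(a),s_*np.sin(a),0]); n=np.array([np.sin(a),s_*np.cos(a),0])
    GE.append((s_,[("top",tuple(i0),tuple(i0+L*d)),("top",tuple(i0+.01*n),tuple(i0+.01*n+L*d))]))
def guides(img,r):
    out=[]
    for s_,es in GE:
        mid=(np.array(es[0][1])+es[1][2])/2
        for c,A,B in es:
            W,uv,nn,off,ok=meas(img,c,r,A,B,2.5,n=20,sg=-1,cen=mid)
            out.append((s_,np.round(np.median((off[ok]*nn[0])),2),int(ok.sum())))
    return out
'''
open('fit.py','w').write(s)
E
python3 - <<'E'
from fit import *
cams(); imgs0={c:cv2.imread(f"pics/{c}0.png") for c in CAM}; imgs={c:sm(v) for c,v in imgs0.items()}
b,r=both(imgs,(.525,.0285,.133),(.7145,-.053,.025))
rt=fit(imgs,RIS,(.7145,-.053,.025),sris,CR,("top",),verbose=False)
print("guide offsets px in image-x",guides(imgs["top"],rt), "mm/px",1.52/598*1000)
E
```

```text
top (0.095, -0.065, 0.018) (0.095, 0.065, 0.018) 40 -0.14
   top (-0.095, -0.065, 0) (-0.095, 0.065, 0) 32 0.18
   top (-0.095, 0.065, 0.018) (0.095, 0.065, 0.018) 40 0.08
   top (-0.095, -0.065, 0.018) (0.095, -0.065, 0.018) 40 -0.09
   top (0, -0.215, 0.062) (0, 0.215, 0.062) 40 -0.0
   top (0.01, 0.215, 0.08) (0.22, 0.215, 0.08) 40 -0.19
   top (0.01, -0.215, 0.08) (0.22, -0.215, 0.08) 40 0.19
('top',) [0.5242 0.0286 0.1334] [ 0.7132 -0.0534  0.0268] rel [-0.1868  0.087   0.1066]
   top (0.095, -0.065, 0.018) (0.095, 0.065, 0.018) 40 0.17
   top (-0.095, -0.065, 0) (-0.095, 0.065, 0) 32 0.49
   top (-0.095, 0.065, 0.018) (0.095, 0.065, 0.018) 40 0.15
   top (-0.095, -0.065, 0.018) (0.095, -0.065, 0.018) 40 -0.02
   side (-0.095, 0.065, 0) (0.095, 0.065, 0) 40 -0.33
   side (-0.095, -0.065, 0) (-0.095, 0.065, 0) 40 -1.23
   side (-0.095, -0.065, 0.018) (0.095, -0.065, 0.018) 10 1.09
   top (0, -0.215, 0.062) (0, 0.215, 0.062) 40 0.15
   top (0.01, 0.215, 0.08) (0.22, 0.215, 0.08) 40 -0.19
   top (0.01, -0.215, 0.08) (0.22, -0.215, 0.08) 40 0.19
   side (0, -0.215, 0.062) (0, 0.215, 0.062) 34 -0.38
('top', 'side') [0.525  0.0285 0.1326] [ 0.7136 -0.0534  0.0266] rel [-0.1864  0.0869  0.106 ]
guide offsets px in image-x [(1, np.float64(-0.68), 20), (1, np.float64(-0.42), 20), (-1, np.float64(0.61), 20), (-1, np.float64(0.41), 20)] mm/px 2.5418060200668897
```

```bash
cat > rob.py <<'E'
from station import env, effector, solver, viewer, workorder, search_frame, tip_of
import numpy as np, cv2
from fit import *
def Rz(h):
    c,s=np.cos(h),np.sin(h); return np.array([[-c,0,s],[-s,0,-c],[0,-1,0]])
def st(m=""):
    s=env.sense(); print(m,"t",round(s["t"],2),"p",np.round(s["ee_pos"],4),"F",np.round(s["wrist_force"],2),"M",np.round(s["moment"],2),"w",round(s["gripper_width"],4)); return s
E
python3 - <<'E'
from rob import *
b=np.array([.5245,.0286,.133]); h=b[2]; p=b[:2]-.083*np.array([np.cos(h),np.sin(h)]); print(p)
# depth check of post top
d=np.load("pics/top0_d.npy"); cams(); i=CAM["top"]; u,v=proj("top",[[*p,.06]])[0]; print(u,v)
D=d[int(v)-1:int(v)+3,int(u)-1:int(u)+3]; D=np.median(D); q=np.array([(u-i["intrinsics"][0,2])/i["intrinsics"][0,0]*D,-(v-i["intrinsics"][1,2])/i["intrinsics"][1,1]*D,-D]); print("post top",i["rotation"]@q+i["eye"])
st()
env.reach([*p,.16],Rz(h)); st("above")
env.movel([*p,.023],rate=.12); st("down")
P,_=viewer.read_camera("side"); cv2.imwrite("pics/side1.png",P[:,:,::-1])
E
```

```text
[0.44223301 0.01759352]
334.41946015680657 261.37486995461717
post top [0.44223469 0.01759296 0.05996171]
 t 1.0 p [ 0.216  -0.6131  0.2146] F [-0.14 -0.37 -0.06] M [0.01 0.06 0.04] w 0.0918
above t 3.39 p [0.4425 0.0169 0.16  ] F [ 0.06 -0.46 -0.47] M [ 0.03  0.02 -0.02] w 0.092
down t 4.68 p [0.4427 0.0177 0.0235] F [ 0.06  0.   -0.25] M [-0.01 -0.02  0.  ] w 0.0918
```

View pics/side1.png

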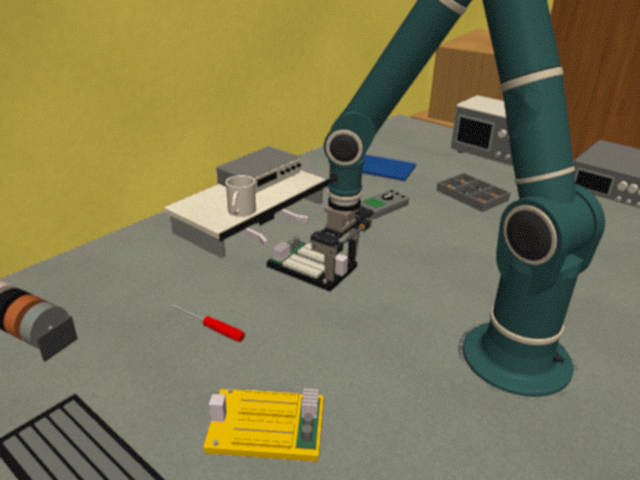

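Fingers straddle the post (341,263). Now grasp and line up.

```bash
python3 - <<'E'
from rob import *
effector.grasp(40); s=st("grasp"); z=s["ee_pos"][2]
r=np.array([.7155,-.0533,.0267]); 
p=tf(r,[[-.248,0,0]])[0]; print(p)
env.movel([p[0],p[1],z],Rz(r[2]),rate=.05); st("aligned")
im={}
for c in("top","side"):
    P,_=viewer.read_camera(c); im[c]=P[:,:,::-1].copy(); cv2.imwrite(f"pics/{c}2.png",im[c])
cams(); ii={c:sm(v) for c,v in im.items()}
b0=tf(r,[[-.165,0,0]])[0]; b0[2]=r[2]
b,rr=both(ii,b0,(.7132,-.0534,.0268))
show(im,"top",b,rr,"pics/al_top.png",4,(255,140,200,140)); show(im,"side",b,rr,"pics/al_side.png",4,(180,170,200,140))
E
```

```text
grasp t 5.77 p [0.4422 0.018  0.023 ] F [-0.22  1.53 -0.43] M [ 0.31 -0.02  0.07] w 0.0238
[ 0.46758839 -0.05992081  0.        ]
aligned t 7.55 p [ 0.4676 -0.0599  0.023 ] F [-0.73  1.91  0.99] M [0.56 0.15 0.27] w 0.024
   top (0.095, -0.065, 0.018) (0.095, 0.065, 0.018) 40 -0.28
   top (-0.095, -0.065, 0) (-0.095, 0.065, 0) 17 1.72
   top (-0.095, 0.065, 0.018) (0.095, 0.065, 0.018) 30 0.08
   top (-0.095, -0.065, 0.018) (0.095, -0.065, 0.018) 19 -0.14
   top (0, -0.215, 0.062) (0, 0.215, 0.062) 40 -0.0
   top (0.01, 0.215, 0.08) (0.22, 0.215, 0.08) 40 -0.19
   top (0.01, -0.215, 0.08) (0.22, -0.215, 0.08) 40 0.19
('top',) [ 0.5503 -0.059   0.0363] [ 0.7132 -0.0534  0.0267] rel [-0.163  -0.0013  0.0095]
   top (0.095, -0.065, 0.018) (0.095, 0.065, 0.018) 40 0.41
   top (-0.095, -0.065, 0) (-0.095, 0.065, 0) 10 0.62
   top (-0.095, 0.065, 0.018) (0.095, 0.065, 0.018) 31 0.2
   top (-0.095, -0.065, 0.018) (0.095, -0.065, 0.018) 20 -0.04
   side (-0.095, 0.065, 0) (0.095, 0.065, 0) 40 -0.29
   side (-0.095, -0.065, 0) (-0.095, 0.065, 0) 40 -0.96
   side (-0.095, -0.065, 0.018) (0.095, -0.065, 0.018) 13 0.41
   top (0, -0.215, 0.062) (0, 0.215, 0.062) 40 0.15
   top (0.01, 0.215, 0.08) (0.22, 0.215, 0.08) 40 -0.19
   top (0.01, -0.215, 0.08) (0.22, -0.215, 0.08) 40 0.19
   side (0, -0.215, 0.062) (0, 0.215, 0.062) 34 -0.36
('top', 'side') [ 0.5522 -0.0593  0.0361] [ 0.7136 -0.0534  0.0265] rel [-0.1616 -0.0016  0.0095]
```

View pics/al_top.png

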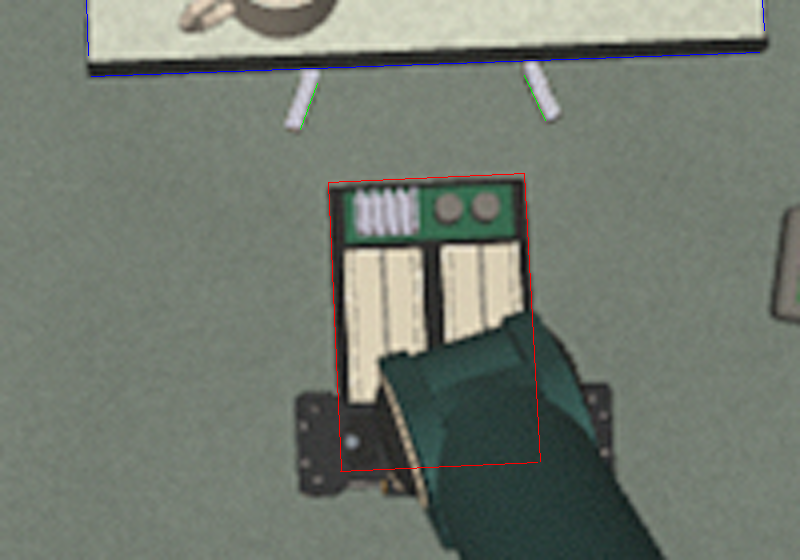

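View pics/al_side.png

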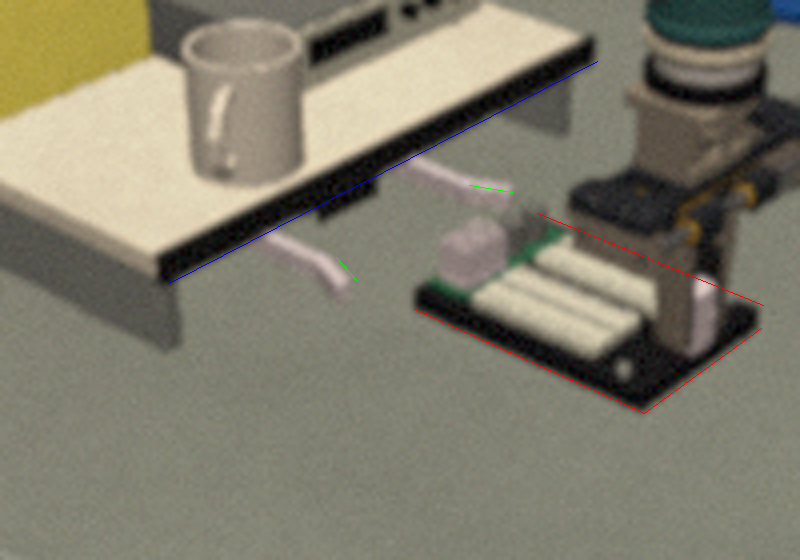

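```bash
cat >> fit.py <<'E'
BOX2=[("top",(BX,-BY,.018),(BX,BY,.018)),("top",(-.03,BY,.018),(BX,BY,.018)),("top",(.02,-BY,.018),(BX,-BY,.018))]
BOX2S=BOX2+[("side",(-BX,BY,0),(BX,BY,0))]
E
python3 - <<'E'
from rob import *
cams(); s=env.sense(); R=s["tcp_rot"]; print("tcp yaw",np.arctan2(-R[1,0],-R[0,0]),"tilt",R[:,1])
im={c:cv2.imread(f"pics/{c}2.png") for c in CAM}; ii={c:sm(v) for c,v in im.items()}
i0={c:sm(cv2.imread(f"pics/{c}0.png")) for c in CAM}
r=np.array([.7132,-.0534,.0268])
for nm,E in(("top",BOX2),("topside",BOX2S)):
  for I,b0 in((i0,(.5242,.0286,.1334)),(ii,(.5503,-.059,.033))):
    b=fit(I,E,b0,sbox,(0,0,.01),("top","side")); print(nm,np.round(b,4),"rel",np.round(rel(r,b),4),"post",np.round(tf(b,[[-.083,0,0]])[0],4))
# per-edge direction: raw line fits
for I,b0 in((i0,(.5242,.0286,.1334)),(ii,(.5503,-.059,.033))):
  for e in BOX2S:
    c,A,B=e; W,uv,nn,off,ok=meas(I[c],c,np.array(b0),A,B,3,sg=1,cen=(0,0,.01)); t=np.linspace(0,1,40)
    L=np.hypot(*(uv[-1]-uv[0])); f=np.polyfit(t[ok]*L,off[ok],1); print(c,A,B,ok.sum(),"ang off",f[0].round(4),"res",np.std(off[ok]-np.polyval(f,t[ok]*L)).round(2))
E
```

```text
tcp yaw 0.026873089870833807 tilt [ 3.34505222e-05 -1.08865937e-04 -9.99999994e-01]
   top (0.095, -0.065, 0.018) (0.095, 0.065, 0.018) 40 -0.0
   top (-0.03, 0.065, 0.018) (0.095, 0.065, 0.018) 40 0.01
   top (0.02, -0.065, 0.018) (0.095, -0.065, 0.018) 40 -0.01
top [0.5245 0.0288 0.1315] rel [-0.1864  0.0873  0.1047] post [0.4422 0.0179 0.    ]
   top (0.095, -0.065, 0.018) (0.095, 0.065, 0.018) 40 0.01
   top (-0.03, 0.065, 0.018) (0.095, 0.065, 0.018) 40 0.04
   top (0.02, -0.065, 0.018) (0.095, -0.065, 0.018) 40 -0.04
top [ 0.5511 -0.0587  0.0311] rel [-0.1622 -0.001   0.0043] post [ 0.4681 -0.0613  0.    ]
   top (0.095, -0.065, 0.018) (0.095, 0.065, 0.018) 40 -0.01
   top (-0.03, 0.065, 0.018) (0.095, 0.065, 0.018) 40 0.13
   top (0.02, -0.065, 0.018) (0.095, -0.065, 0.018) 40 0.05
   side (-0.095, 0.065, 0) (0.095, 0.065, 0) 40 -0.29
topside [0.5246 0.0283 0.1378] rel [-0.1864  0.0867  0.111 ] post [0.4424 0.0169 0.    ]
   top (0.095, -0.065, 0.018) (0.095, 0.065, 0.018) 40 0.0
   top (-0.03, 0.065, 0.018) (0.095, 0.065, 0.018) 40 0.16
   top (0.02, -0.065, 0.018) (0.095, -0.065, 0.018) 40 0.02
   side (-0.095, 0.065, 0) (0.095, 0.065, 0) 40 -0.3
topside [ 0.5511 -0.0593  0.0382] rel [-0.1622 -0.0015  0.0114] post [ 0.4681 -0.0625  0.    ]
top (0.095, -0.065, 0.018) (0.095, 0.065, 0.018) 40 ang off 0.006 res 0.16
top (-0.03, 0.065, 0.018) (0.095, 0.065, 0.018) 40 ang off 0.0005 res 0.09
top (0.02, -0.065, 0.018) (0.095, -0.065, 0.018) 40 ang off -0.0084 res 0.09
side (-0.095, 0.065, 0) (0.095, 0.065, 0) 40 ang off 0.0004 res 0.08
top (0.095, -0.065, 0.018) (0.095, 0.065, 0.018) 40 ang off 0.0065 res 0.22
top (-0.03, 0.065, 0.018) (0.095, 0.065, 0.018) 40 ang off 0.0004 res 0.08
top (0.02, -0.065, 0.018) (0.095, -0.065, 0.018) 40 ang off -0.0161 res 0.09
side (-0.095, 0.065, 0) (0.095, 0.065, 0) 40 ang off -0.0006 res 0.08
```

```bash
cat >> rob.py <<'E'
Rb=np.array([.7155,-.0533,.0267])
def go(x,y=0,dyaw=0,rate=.02,z=.023):
    p=tf(Rb,[[x,y,0]])[0]; env.movel([p[0],p[1],z],Rz(Rb[2]+dyaw),rate=rate)
def fb(s):
    c,q=np.cos(Rb[2]),np.sin(Rb[2]); f=s["wrist_force"]; return np.array([c*f[0]+q*f[1],-q*f[0]+c*f[1],f[2]])
def look(n,b0):
    im={}
    for c in("top","side"):
        P,_=viewer.read_camera(c); im[c]=P[:,:,::-1].copy(); cv2.imwrite(f"pics/{c}{n}.png",im[c])
    cams(); ii={c:sm(v) for c,v in im.items()}; r=np.array([.7132,-.0534,.0268])
    for nm,E in(("top",BOX2),("topside",BOX2S)):
        b=fit(ii,E,b0,sbox,(0,0,.01),("top","side"),verbose=False); print(nm,np.round(b,4),"rel",np.round(rel(r,b),4),"back y",np.round(rel(r,b)[1]+.095*rel(r,b)[2],4))
    return im,b
E
python3 - <<'E'
from rob import *
print(st("before")["ee_pos"])
go(-.223,.001,-.002); s=st("fwd"); print("fb",fb(s))
im,b=look(3,(.575,-.0575,.031)); show(im,"top",b,np.array([.7132,-.0534,.0268]),"pics/fwd_top.png",4,(255,130,200,140))
E
```

```text
before t 7.65 p [ 0.4676 -0.0599  0.023 ] F [-0.23  2.57  1.34] M [0.56 0.15 0.26] w 0.0238
[ 0.46760211 -0.05990084  0.02297763]
fwd t 9.05 p [ 0.4905 -0.0593  0.023 ] F [-6.47 -1.1   8.79] M [0.34 1.2  0.05] w 0.0238
fb [-6.49342243 -0.92283412  8.78589938]
top [ 0.574  -0.0589  0.0214] rel [-0.1393 -0.0017 -0.0054] back y -0.0023
topside [ 0.574  -0.0594  0.0287] rel [-0.1393 -0.0023  0.0019] back y -0.0021
```

View pics/fwd_top.png

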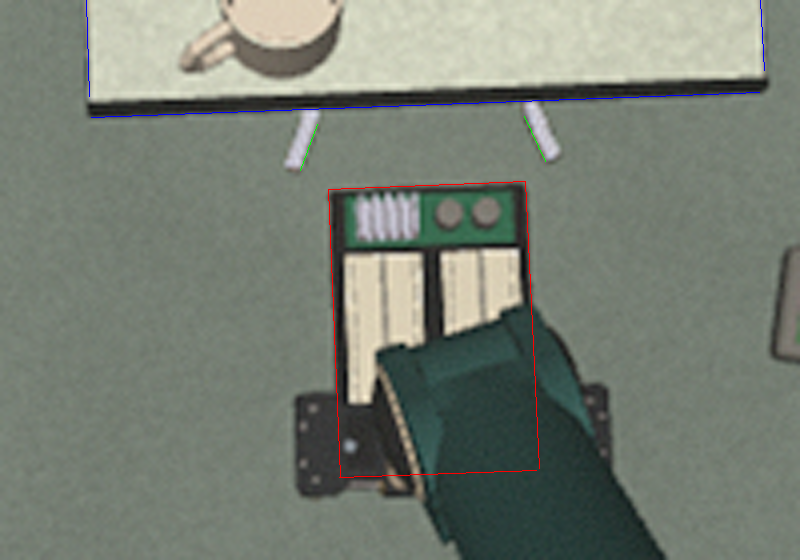

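```bash
python3 - <<'E'
from rob import *
cams(); I=cv2.imread("pics/top3.png"); ii=sm(I); r=np.array([.7132,-.0534,.0268])
print("guides off(px img x)",guides(ii,r))
b=np.array([.574,-.0589,.0238])
for sd in(1,-1):
    W,uv,nn,off,ok=meas(ii,"top",b,(.05,sd*BY,.018),(.093,sd*BY,.018),3,n=20,sg=1,cen=(0,0,.01)); print("box side",sd,np.median(off[ok]*nn[0]))
print(rel(r,b))
def row(x0,v): print(v,x0,I[v,x0:x0+14].mean(-1).round().astype(int))
for v in(178,182,186,190): row(330,v); row(380,v)
# unproject tests
i=CAM["top"]
def unp(u,v,z):
    q=np.array([(u-i["intrinsics"][0,2])/i["intrinsics"][0,0],-(v-i["intrinsics"][1,2])/i["intrinsics"][1,1],-1]); d=i["rotation"]@q; t=(z-i["eye"][2])/d[2]; return i["eye"]+t*d
np.save("pics/x.npy",0)
for v in(160,164,168):
    row(324,v); row(380,v)
E
```

```text
guides off(px img x) [(1, np.float64(-0.69), 20), (1, np.float64(-0.44), 20), (-1, np.float64(0.61), 20), (-1, np.float64(0.44), 20)]
box side 1 0.0016589289199215639
box side -1 0.07034101128892803
[-0.1392974  -0.00176791 -0.003     ]
178 330 [122 125 126 125 122 126 121  91  51  48  51  51  46  46]
178 380 [ 78  80  77  59  46  41  75 114 126 120 124 124 125 122]
182 330 [123 122 120 124 122 126 133 100  45  46  47  66  79 115]
182 380 [ 90  80  80  63  46  44  70 115 130 123 120 121 122 116]
186 330 [118 127 123 122 123 122 134  97  31  50  48  71  78  90]
186 380 [ 81  86  86  69  45  44  61 105 124 121 121 120 120 126]
190 330 [119 122 125 124 122 124 133  99  47  51  45  60  80  84]
190 380 [ 64  67  66  55  44  45  43 101 126 121 125 122 123 124]
160 324 [126 125 124 126 122 117 170 208 207 184 137 118 124 124]
160 380 [124 121 119 124 123 118  87 156 208 199 213 172 110 120]
164 324 [123 124 123 118 135 184 202 205 163 105 126 127 127 126]
164 380 [124 123 123 121 124 119 121 117 106 171 207 196 193 154]
168 324 [122 122 114 171 206 200 194 151 115 122 121 127 123 124]
168 380 [122 119 120 122 119 121 123 123 120 118 107 171 211 196]
```

```bash
python3 - <<'E'
from rob import *
s=st("now"); 
for z in(.0232,.0234,.0236):
    go(-.223,.001,-.002,z=z); s=st(f"z{z}"); print(s["ee_pos"][2])
    if s["wrist_force"][2]<1.5: break
E
```

```text
now t 9.15 p [ 0.4905 -0.0593  0.023 ] F [-6.35 -0.88  8.62] M [0.31 1.19 0.02] w 0.0237
z0.0232 t 9.4 p [ 0.4912 -0.0593  0.023 ] F [-5.04 -1.46  5.27] M [-0.    1.1   0.04] w 0.0239
0.022979782912233022
z0.0234 t 9.65 p [ 0.4925 -0.0586  0.023 ] F [-0.31  0.43 -5.47] M [-0.08  0.43 -0.03] w 0.0238
0.022990926313023904
```

```bash
python3 - <<'E'
from rob import *
go(-.223,.001,-.002,z=.0233); st("z")
go(-.218,.0028,0,z=.0233); s=st("shift"); print("fb",fb(s))
im,b=look(4,(.577,-.057,.025))
E
```

```text
z t 9.9 p [ 0.4926 -0.0581  0.0231] F [ 0.15  0.35 -4.9 ] M [-0.    0.42  0.02] w 0.0237
shift t 10.32 p [ 0.4976 -0.0562  0.0233] F [-0.39 -0.08 -5.56] M [0.01 0.47 0.01] w 0.0235
fb [-0.39610674 -0.07045521 -5.55760304]
top [ 0.5812 -0.0555  0.0254] rel [-0.132   0.0015 -0.0014] back y 0.0013
topside [ 0.5812 -0.0562  0.0343] rel [-0.132   0.0008  0.0075] back y 0.0015
```

```bash
python3 - <<'E'
from rob import *
go(-.208,.0014,-.001,z=.0231); env.pause(.3); s=st("shift"); print("fb",fb(s))
im,b=look(5,(.591,-.057,.025))
E
```

```text
shift t 11.38 p [ 0.5075 -0.0574  0.0231] F [ 0.04  1.35 -5.46] M [-0.01  0.42  0.04] w 0.0239
fb [ 0.07244269  1.34381317 -5.46456431]
top [ 0.591  -0.0568  0.0224] rel [-1.222e-01 -1.000e-04 -4.400e-03] back y -0.0005
topside [ 0.591  -0.0574  0.0312] rel [-0.1223 -0.0008  0.0044] back y -0.0003
```

```bash
python3 - <<'E'
from rob import *
go(-.198,.0016,0,z=.0229); s=st("a"); print("fb",fb(s))
env.pause(.2); s=st("a2")
P,_=viewer.read_camera("side"); cv2.imwrite("pics/side6.png",cv2.resize(P[160:320,170:370,::-1],None,fx=4,fy=4,interpolation=cv2.INTER_CUBIC)[:600])
E
```

```text
a t 12.12 p [ 0.518  -0.0569  0.023 ] F [ 0.55  0.53 -4.19] M [-0.02  0.34  0.05] w 0.0239
fb [ 0.56184813  0.514988   -4.19077997]
a2 t 12.32 p [ 0.5177 -0.0569  0.023 ] F [ 0.29 -0.73 -4.02] M [0.02 0.25 0.02] w 0.024
```

View pics/side6.png

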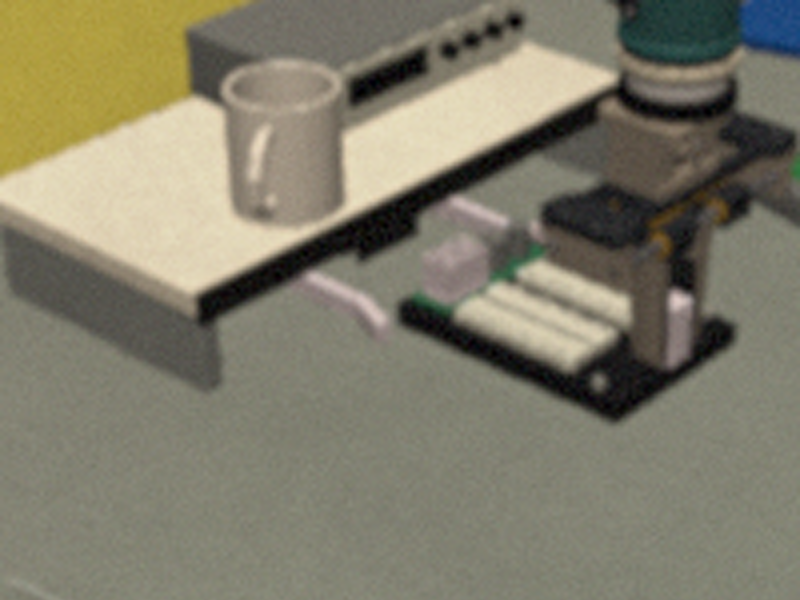

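```bash
python3 - <<'E'
from rob import *
x=-.198
while x<-.150:
    x+=.008; go(x,.0016,0,rate=.03,z=.0229); s=env.sense(); f=fb(s); print(round(x,3),round(s["t"],2),np.round(f,2),np.round(s["moment"],2),np.round(s["ee_pos"],4))
    if abs(f[1])>4 or f[0]<-8: break
st()
P,_=viewer.read_camera("top"); cv2.imwrite("pics/top7.png",P[:,:,::-1]); cams()
ii={"top":sm(P[:,:,::-1].copy())}; b0=tf(Rb,[[x+.083,0,0]])[0]; b0[2]=.0267
E=[("top",(-.06,BY,.018),(.04,BY,.018)),("top",(-.03,-BY,.018),(.04,-BY,.018))]
for e in E:
    W,uv,nn,off,ok=meas(ii["top"],"top",b0,e[1],e[2],3,sg=1,cen=(0,0,.01)); print(e,ok.sum(),np.round(np.median(off[ok])*nn[0],2),np.polyfit(np.arange(40)[ok],off[ok],1)[0]*40)
cv2.imwrite("pics/top7c.png",cv2.resize(P[130:270,250:450,::-1],None,fx=4,fy=4,interpolation=cv2.INTER_CUBIC))
E
```

```text
-0.19 12.79 [ 1.5   0.08 -2.52] [ 0.03  0.11 -0.05] [ 0.5261 -0.0567  0.023 ]
-0.182 13.21 [ 0.62  0.99 -0.92] [0.01 0.15 0.02] [ 0.534  -0.0565  0.023 ]
-0.174 13.62 [0.06 0.32 0.8 ] [0.01 0.54 0.  ] [ 0.5417 -0.0563  0.023 ]
-0.166 14.04 [-1.28 -0.19  3.01] [ 0.04  0.8  -0.02] [ 0.5496 -0.0561  0.023 ]
-0.158 14.46 [-2.05 -0.2   4.89] [-0.04  0.98  0.01] [ 0.5575 -0.0559  0.023 ]
-0.15 14.88 [-2.96 -1.12  5.01] [ 0.04  1.11 -0.01] [ 0.5654 -0.0557  0.023 ]
 t 14.88 p [ 0.5654 -0.0557  0.023 ] F [-2.93 -1.2   5.01] M [ 0.04  1.11 -0.01] w 0.0239
('top', (-0.06, 0.065, 0.018), (0.04, 0.065, 0.018)) 31 -0.03 0.017556762559422
('top', (-0.03, -0.065, 0.018), (0.04, -0.065, 0.018)) 36 1.44 -0.673480825207977
```

View pics/top7c.png

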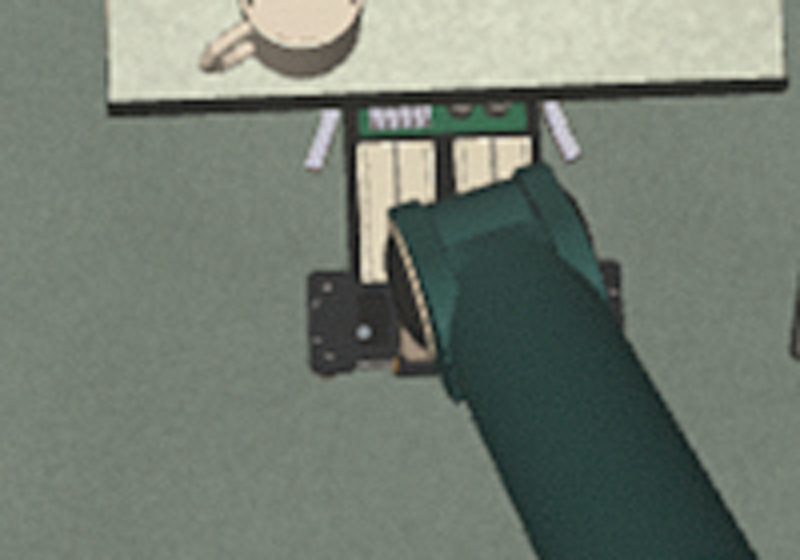

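```bash
cat > push.py <<'E'
from rob import *
def push(x,xend,z,step=.0015,rate=.008,y=.0016,thr=2.0,fz0=0.0,dyaw=0):
    H=[]
    while x<xend:
        x+=step; go(x,y,dyaw,rate=rate,z=z); s=env.sense(); f=fb(s); xa=rel(Rb,np.array([*s["ee_pos"][:2],Rb[2]]))[0]
        r=f[0]+.5*f[2]; H.append(r)
        print(round(x,4),round(xa,4),round(s["t"],2),np.round(f,2),"r",round(r,2),"My",round(s["moment"][1],2),"z",round(z,5))
        z=float(np.clip(z+.00002*np.clip(f[2]-fz0,-3,3),.0226,.0237))
        if abs(f[1])>4 or f[0]<-9: print("limit"); break
        if len(H)>5 and np.mean(H[-2:])<np.median(H[-10:-2])-thr: print("contact?"); break
    return x,z
E
python3 - <<'E'
from push import *
print(push(-.150,-.120,.0230))
E
```

```text
-0.1485 -0.1497 15.27 [-6.61  0.08  7.87] r -2.68 My 1.49 z 0.023
-0.147 -0.148 15.61 [-5.44  0.05  6.7 ] r -2.09 My 1.36 z 0.02306
-0.1455 -0.1464 15.95 [-4.93  0.46  5.71] r -2.08 My 1.32 z 0.02312
-0.144 -0.1449 16.29 [-4.58 -0.07  4.73] r -2.21 My 1.25 z 0.02318
-0.1425 -0.1432 16.63 [-4.49 -0.54  3.46] r -2.76 My 1.29 z 0.02324
-0.141 -0.1412 16.98 [-3.23 -0.68  1.08] r -2.69 My 1.04 z 0.0233
-0.1395 -0.139 17.32 [ 0.66  0.36 -4.03] r -1.35 My 0.43 z 0.02332
-0.138 -0.1379 17.66 [-0.92 -1.27 -4.19] r -3.02 My 0.44 z 0.02326
-0.1365 -0.1364 18.0 [-0.5   0.37 -4.98] r -2.99 My 0.37 z 0.0232
-0.135 -0.1349 18.34 [-0.56  0.58 -4.39] r -2.76 My 0.43 z 0.02314
-0.1335 -0.1334 18.68 [ 0.52 -0.64 -5.29] r -2.12 My 0.43 z 0.02308
-0.132 -0.1319 19.02 [-0.53  0.65 -4.98] r -3.02 My 0.37 z 0.02302
-0.1305 -0.1312 19.37 [-4.46  0.46  0.6 ] r -4.16 My 1.29 z 0.02296
-0.129 -0.1299 19.71 [-6.02  0.24  1.54] r -5.25 My 1.45 z 0.02297
-0.1275 -0.1289 20.05 [-7.3   0.84  2.77] r -5.91 My 1.61 z 0.023
contact?
(-0.12749999999999997, 0.023059959231975884)
```

```bash
python3 - <<'E'
from push import *
def rep(m):
    s=env.sense(); f=fb(s); xa=rel(Rb,np.array([*s["ee_pos"][:2],Rb[2]]))[0]; print(m,round(s["t"],2),round(xa,4),np.round(f,2),np.round(s["moment"],2))
    return xa,f
rep("start"); x=-.1275; z=.0231
while True:
    x+=.0007; go(x,.0016,0,rate=.005,z=z); xa,f=rep(round(x,4))
    if xa>-.1275 or f[0]+.5*f[2]<-7.3 or f[0]<-9.5: break
env.pause(.3); xa,f=rep("held")
E
```

```text
start 20.05 -0.1289 [-7.3   0.84  2.77] [ 0.11  1.61 -0.03]
-0.1268 20.34 -0.1284 [-7.65  0.94  2.76] [ 0.14  1.53 -0.06]
-0.1261 20.63 -0.1279 [-9.26  0.02  2.19] [ 0.11  1.73 -0.03]
held 20.93 -0.1279 [-8.62 -0.05  2.29] [0.1  1.68 0.  ]
```

```bash
python3 - <<'E'
from push import *
def rep(m):
    s=env.sense(); f=fb(s); xa=rel(Rb,np.array([*s["ee_pos"][:2],Rb[2]]))[0]; print(m,round(s["t"],2),round(xa,4),np.round(f,2),np.round(s["moment"],2),"w",round(s["gripper_width"],4))
for x in(-.127,-.128,-.1288):
    go(x,.0016,0,rate=.005,z=.0231); rep(x)
E
```

```text
-0.127 21.27 -0.1279 [-5.48  1.13  0.44] [ 0.05  1.39 -0.03] w 0.0239
-0.128 21.62 -0.1281 [-3.42  0.37 -1.53] [ 0.01  1.05 -0.02] w 0.0239
-0.1288 21.93 -0.1288 [-2.06  0.36 -3.94] [ 0.01  0.94 -0.01] w 0.0242
```

```bash
python3 - <<'E'
from push import *
s=env.sense()
go(-.1288,.0016,0,rate=.005,z=.0229); st("z")
effector.release(); s=st("rel")
p=s["ee_pos"]
P,_=viewer.read_camera("side"); cv2.imwrite("pics/side8.png",P[:,:,::-1])
env.movel([p[0],p[1],.15],rate=.1); st("up")
p=env.sense()["ee_pos"]; q=tf(Rb,[[-.32,.0,0]])[0]; env.movel([q[0],q[1],.25],rate=.2); st("back")
im={}
for c in("top","side"):
    P,_=viewer.read_camera(c); im[c]=P[:,:,::-1].copy(); cv2.imwrite(f"pics/{c}9.png",im[c])
cv2.imwrite("pics/top9c.png",cv2.resize(im["top"][130:270,250:450],None,fx=4,fy=4,interpolation=cv2.INTER_CUBIC))
cv2.imwrite("pics/side9c.png",cv2.resize(im["side"][150:300,160:360],None,fx=4,fy=4,interpolation=cv2.INTER_CUBIC))
for c in("top","side"):
    print(c,[(n,[(np.round(q["at"],3).tolist(),round(q["score"],2)) for q in tip_of(c,n)][:2]) for n in("post","meter","mug","driver")])
E
```

```text
z t 22.18 p [ 0.5867 -0.0551  0.023 ] F [-3.31 -0.17 -0.53] M [0.07 1.14 0.03] w 0.0233
rel t 23.26 p [ 0.5867 -0.0551  0.0229] F [-0.17  0.2   0.15] M [ 0.02 -0.02  0.02] w 0.0917
up t 24.73 p [ 0.5862 -0.0551  0.1492] F [0.02 0.46 0.53] M [ 0.04 -0.01 -0.02] w 0.0922
back t 25.96 p [ 0.396  -0.0618  0.2497] F [ 0.07 -0.44  0.71] M [ 0.06 -0.02  0.  ] w 0.0917
top [('post', [([0.591, -0.059, 0.044], 0.67), ([0.32, 0.509, 0.041], 0.64)]), ('meter', [([0.579, -0.356, -0.002], 0.93)]), ('mug', [([0.765, 0.04, 0.082], 0.87), ([0.544, 0.353, -0.001], 0.3)]), ('driver', [([0.545, 0.355, -0.002], 0.86), ([0.671, -0.05, -0.003], 0.5)])]
side [('post', [([0.586, -0.052, 0.04], 0.96), ([0.32, 0.513, 0.039], 0.92)]), ('meter', [([0.58, -0.362, -0.004], 0.79)]), ('mug', [([0.766, 0.041, 0.079], 0.7)]), ('driver', [([0.549, 0.352, -0.001], 0.89)])]
```

View pics/top9c.png

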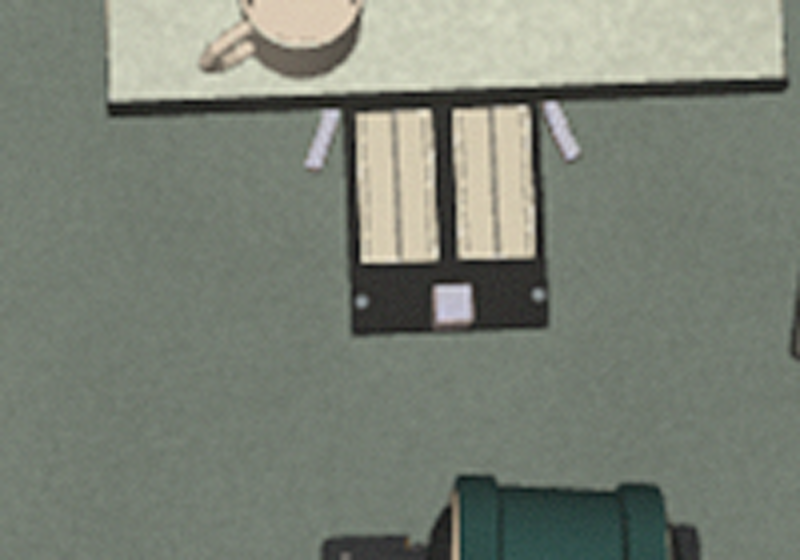

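View pics/side9c.png

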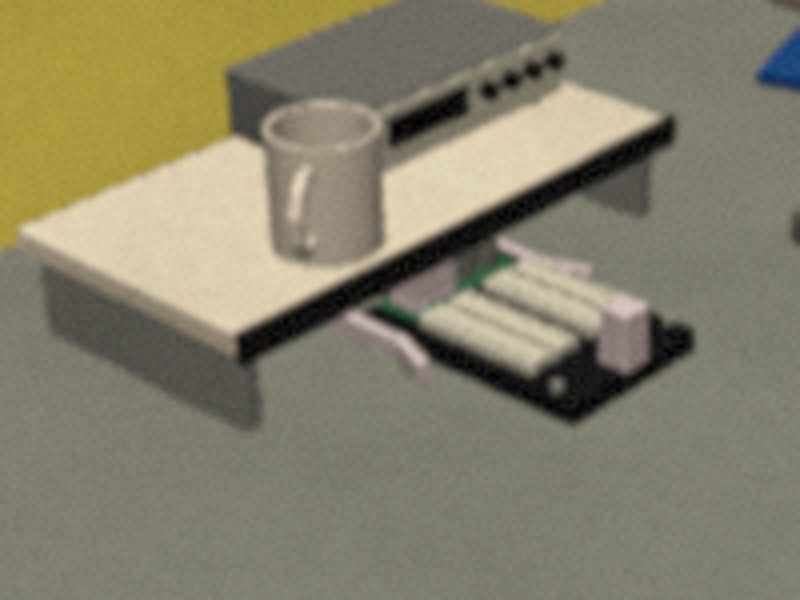

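```bash
python3 - <<'E'
from rob import *
cams(); im={c:cv2.imread(f"pics/{c}9.png") for c in CAM}; ii={c:sm(v) for c,v in im.items()}
i0={c:sm(cv2.imread(f"pics/{c}0.png")) for c in CAM}
E=[("top",(-BX,-BY,0),(-BX,BY,0)),("top",(-BX,BY,.018),(.0,BY,.018)),("top",(-BX,-BY,.018),(.0,-BY,.018)),("side",(-BX,-BY,0),(-BX,BY,0))]
r=np.array([.7132,-.0534,.0268])
for sel in(("top",),("side","top")):
    b=fit(ii,E,(.6695,-.055,.0267),sbox,(0,0,.01),sel); R=rel(Rb,b); print(np.round(b,4),np.round(R,4),"post x",np.round(R[0]-.083,4)); 
    b=fit(i0,E,(.5245,.0286,.133),sbox,(0,0,.01),sel,verbose=False); print("ref initial post",np.round(tf(b,[[-.083,0,0]]),4),"gripped at .4422,.0180")
E
```

```text
top (-0.095, -0.065, 0) (-0.095, 0.065, 0) 40 0.02
   top (-0.095, 0.065, 0.018) (0.0, 0.065, 0.018) 40 0.16
   top (-0.095, -0.065, 0.018) (0.0, -0.065, 0.018) 40 -0.19
[ 0.6685 -0.0547  0.0271] [-0.047  -0.0001  0.0004] post x -0.13
ref initial post [[0.4415 0.0174 0.    ]] gripped at .4422,.0180
   top (-0.095, -0.065, 0) (-0.095, 0.065, 0) 40 0.49
   top (-0.095, 0.065, 0.018) (0.0, 0.065, 0.018) 40 0.16
   top (-0.095, -0.065, 0.018) (0.0, -0.065, 0.018) 40 -0.19
   side (-0.095, -0.065, 0) (-0.095, 0.065, 0) 40 -1.08
[ 0.6698 -0.0547  0.0264] [-0.0458 -0.0002 -0.0003] post x -0.1288
ref initial post [[0.4443 0.0178 0.    ]] gripped at .4422,.0180
```

```bash
python3 - <<'E'
from rob import *
st(); workorder.finish_job(); st()
E
```

```text
t 26.46 p [ 0.3957 -0.0618  0.2499] F [ 0.42 -0.55  0.05] M [ 0.06  0.03 -0.01] w 0.092
the job is handed in; nothing more can be done
the job is handed in; nothing more can be done
```

The trainer box is in the bay, resting against the sprung stop with its post outside, and I handed the job in at about 26.5 s. I chose the black box with the white breadboards over the yellow look-alike.

**What I did:** I gripped the box by its post and lined it up with the bay, correcting from the camera images three times. I slid it in slowly and felt the stop with the back edge about 46 mm behind the mouth. From there I pressed it in by about 3–4 mm (roughly 4.5 N on the pad, below its hard end). Then I eased back about 1 mm, let go and backed the arm off.

**Last checks:**
- **Position:** the top camera puts the box within about 0.2 mm of the centre line and parallel to it to within 0.5 mrad.
- **Forces:** sideways force stayed under 1.5 N between the guides. The highest wrist reading was about 9 N per axis.
- **Shelf:** I saw no sign of the box touching it.
- **Other objects:** the meter, mug and screwdriver were found at their original positions, within the detectors' error.

**What is less certain:**
- **Depth:** the two cameras disagree by up to about 2 mm along the bay. That the box still touches the pad after release is inferred from the force steps and the post position (about -129 to -131 mm from the mouth, with contact first felt at -131 mm). I did not see it directly.
- **Bearing down:** the hand pressed on or pulled up the box by up to about 9 N at times while sliding. I trimmed the height to about zero before letting go.

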